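# Show a grinding ball under the bench magnifier

### The arm

A 6-joint arm with a two-finger parallel gripper is mounted at the origin on the work surface. World frame = base frame: x ahead of the robot, y to its left, z up, the work surface at z = 0. Lengths are in m, angles in rad, forces in N, time in s.
With the tool pointing down it reaches from about 0.2 to 0.875 m from the base axis. Payload 3.4 kg.
Tool frame: the origin (TCP) lies between the finger pads; the fingertips stand 14 mm ahead of it and the grasp point (between the pads) lies 5 mm behind it (r.finger_overhang is the distance from the TCP to the fingertips, in m); z points along the fingers, x is the direction in which the jaws open and shut, and the axes are right-handed (so a half turn about z gives the same grasp; the last joint's range is limited). The gripper opens to 94 mm and grips with 3 to 60 N. Pads are 16 mm wide; open, the fingers measure 119 mm over their backs; the gripper's body (75 mm by 177 mm) begins 78 mm behind the grasp point.
Start: joints at [1.15, 0.276, 1.505, -0, 1.361, -0.121], TCP at [0.17, 0.549, 0.219] pointing down, gripper open.
Joint ranges: [-2.89, 2.89], [-0.75, 2.08], [0.22, 2.7], [-1.18, 4.32], [0.11, 2.71], [-2.7, 2.7]. Speed limits (rad/s): [2.57, 2.57, 3.14, 3.14, 3.14, 3.14].

### API

Orientations are given as a rotation vector (axis times angle).
In Python, from workcell import r gives the robot as it stands.
- The arm moves only by the shell command python3 -m handwheel 'ROWS'. ROWS is a JSON object of lists of equal length, an entry for each row: "gripper": the opening, from -1 (shut) to 1 (fully open); "linear": the shift along the tool's x, y, z each as a share of 0.02 m, from -1 to 1, a list of three; "angular": the turn, a rotation vector about the tool's x, y, z each as a share of 0.12 rad, from -1 to 1, a list of three. A call has 1 to 8 rows; each row shifts and turns the commanded pose from where the row before left it, along the tool's axes as they then stand; what a row does not reach is not made up. A row lasts 1/12 s, in which the tool goes at most 41.7 mm and 7.16 degrees, less where a joint would pass 70% of its speed; a pose out of reach is approached as far as the arm can. A call with a number of a shift or a turn outside -1 to 1 is refused whole. A call with a gripper value outside its range is refused whole. The fingers move at their own pace and stop on an object; the grip force is fixed at half the most. Time passes only in rows, so rows that do not move let the fingers close. It gives the time, the measured TCP pose, the force and the opening at its end, in the units of the state.
- r.state(): the state, without advancing time (a new reading comes with each control period).
- r.capture(name): name is "side" or "top"; returns a dict with "frame" (480x640x3 uint8, blue, green, red), "depth" (480x640 float32, m along the optical axis (not along the pixel's ray), 0 where there is no reading), "fx", "fy", "cx", "cy" (pixels), "R" (3x3) and "t" (3): a world point X has camera coordinates R X + t. Camera axes: x right, y down, z forward; pixel columns grow to the right and rows downward; lengths in m; the calibration is good to about 2 mm. A picture is of the moment at which its call begins.
- r.finish_job(): hands the job in, once; it reports no verdict.
The state is a dict: "t": time; "joint_positions": joint angles; "joint_vel": joint speeds; "joint_torque": joint torques, N m; "eef_pos": TCP position; "orientation": TCP orientation; "ft_force": force on the tool from outside, world axes, zero at the start; "ft_torque": the same for the moment, N m; "width": finger opening in m.
Only numpy, scipy, OpenCV 4.12 (cv2) and the standard library are available. Lean on these libraries where they do the work, as an engineer would, in place of code of your own. Each camera call takes 0.05 s, during which the arm holds its last target.

### The job

The worn ceramic grinding ball is waiting in the shallow pocket of the long-handled sample tray: take the tray by its handle, lift it off the bench and carry it to the stand magnifier without letting the loose ball roll out of its pocket and without touching the ball. Hold the tray level and still beneath the lens, ball centred under the glass and in focus about 12 cm below it, and finish while still holding it there in the air - do not set it down. Do not bump the magnifier or move the other things on the bench.

Things in the scene. Friction and masses are not known exactly. Their poses are not given: they have to be found in the camera images.
- tray: Long-handled sample tray, about 0.55 kg. Origin on its underside (the bench) below the pocket centre; z up, handle towards -x. Grey plate 78 x 70 x 10 mm (x, y, z) centred on the origin, with a round pocket 40 mm wide, 3 mm deep. Flat steel neck 20 mm wide rises from the plate's rear edge to the handle. Bright steel handle bar x -110 to -250 mm, 18 mm wide, z 18 to 42 mm, foot to the bench at its rear end.
- tray_grip (a point): Close to the balance point of the tray with its ball, in the middle of the handle bar's section, 32 mm from the bar's front end: 142 mm behind (tray -x) the pocket centre, 30 mm above the tray's underside; axes as the tray's. The bar is 18 mm wide here (tray y), 24 mm high.
- tray_pocket (a point): Centre of the pocket's floor, 7 mm above the tray's underside; axes as the tray's.
- ball_center (a point): Centre of the loose white ceramic ball, 25 mm in diameter, 31 g, in the tray's pocket with 7.5 mm of play all round; at rest 12.5 mm above the pocket floor (19.5 mm above the tray's underside). It rolls freely, and leaves the pocket if the tray tips about 40 degrees or is jolted. Its axes mean nothing.
- ball: The same ball as a body (its origin turns with it as it rolls: use ball_center).
- magnifier: Stand magnifier, fixed to the bench. Origin on the bench below the lens centre; its x axis points to the column, on the side away from the robot. Round grey foot 130 mm wide, 24 mm high, and steel column 16 mm thick, 393 mm high, both at x +150 mm. The lens head is held by a thin straight arm from a clamp on the column; nothing stands under the lens.
- lens (a point): Centre of the lower face of the lens head, on the vertical lens axis, 280 to 340 mm above the bench (differs each time; it stays put). The head is a white ring 100 mm across and 20 mm high around a clear glass; axes as the magnifier's.
- rack: Bystander: blue tube rack full of white-capped electrodes, 200 x 100 mm, 206 mm high, 0.9 kg. Origin at the centre of its underside, long side along x.
- jar: Bystander: white ceramic mill jar with a lid, 100 mm across, 122 mm high, 0.9 kg. Origin at the centre of its underside.
- meter: Bystander: white hand-held meter lying on its back, 165 x 70 x 32 mm, long side along x. Origin at the centre of its underside.
- beaker: Bystander: empty glass beaker, 68 mm across, 85 mm high. Origin at the centre of its underside.

How it is judged:
On the way:
1. the tray is lifted clear of the bench in the gripper with the ball in its pocket (height (world z) of tray_pocket above 0.04 m and height (world z) of tray_grip above 0.05 m and contact force between tray and the fingers above 1 N and distance between ball_center and tray_pocket below 0.022 m), for 0.2 s.
At the end, for the whole second after the job is handed in: The gripper alone holds the tray over 8 cm above the bench, clear of the magnifier, still (under 0.03 m/s) and tilted under 0.1 rad; the ball rests in its pocket, within 25 mm of the lens axis and 90 to 150 mm below the lens (horizontal distance between ball_center and lens below 0.025 m and z of ball_center in the frame of lens between -0.15 and -0.09 m and angle between tray's own z axis and vertical below 0.1 rad and horizontal distance between ball_center and tray_pocket below 0.014 m and z of ball_center in the frame of tray_pocket below 0.016 m and contact force between tray and the fingers above 1 N and contact force between tray and magnifier below 0.1 N and height (world z) of tray_grip above 0.08 m and linear speed of tray below 0.03 m/s and linear speed of ball below 0.06 m/s); the arm keeps its last pose, push and grip.
It fails at once if the ball leaves its pocket (distance between ball_center and tray_pocket above 0.026 m).
It fails at once if the gripper or arm touches the ball (contact force between ball and the fingers above 0.3 N or contact force between ball and the arm above 0.3 N).
It fails at once if the magnifier is bumped (contact force between magnifier and anything else above 4 N or distance of lens from where it was at the start of the episode above 0.015 m).
It fails at once if a bystander is moved by more than 2 cm (distance of any of rack, jar, meter, beaker from where it was at the start of the episode above 0.02 m).
It also fails if it takes over 56 s, if anything falls off the work surface, if the arm or the gripper's body presses on something with over 40 N, if the wrist force passes 120 N, or if a joint passes its speed limit or range.

## Working session

There is one attempt and no reset: what is moved stays moved. The work goes in short steps, Python scripts to look and compute and a shell command to move; the robot and the scene stay as the last step left them, time stands still between calls to the robot, and variables do not carry over. Pictures are saved under pics/ and viewed, and the job is handed in when it is done.

```bash
mkdir -p pics; ls
python3 - <<'E'
from workcell import r
import cv2,numpy as np
s=r.state();print(s['t'],s['eef_pos'],s['orientation'],s['width'])
for n in ['side','top']:
    c=r.capture(n);cv2.imwrite(f'pics/{n}0.png',c['frame'])
    np.savez(f'{n}0.npz',**c)
    print(n,c['fx'],c['cx'],c['cy'],-c['R'].T@c['t'],c['R'].round(3).tolist())
E
```

```text
pics
0.0 [0.16962042 0.54886458 0.21862683] [ 2.52755431e+00  1.86426232e+00 -2.42832403e-03] 0.09419029915997625
side 491.63035806131796 319.03803809162304 239.86984510676146 [0.52844958 1.22525385 0.93202899] [[-0.996, -0.088, 0.015], [-0.058, 0.515, -0.855], [0.068, -0.853, -0.518]]
top 615.0072755637278 316.1250037447402 239.72859700743987 [0.48885975 0.01688194 2.14774879] [[-0.029, -1.0, 0.011], [-0.996, 0.028, -0.081], [0.081, -0.013, -0.997]]
```

View pics/side0.png

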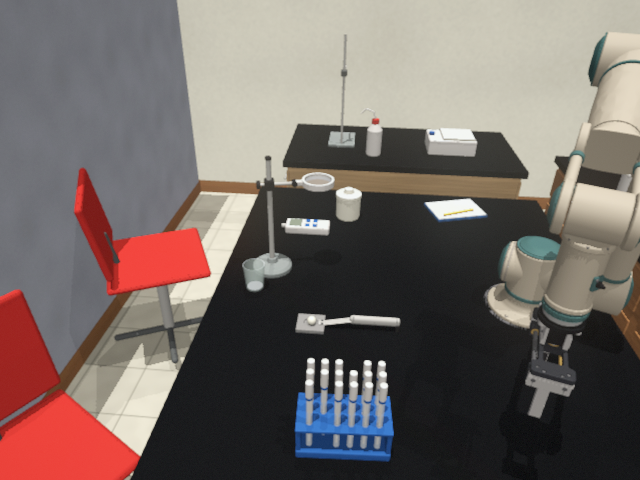

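View pics/top0.png

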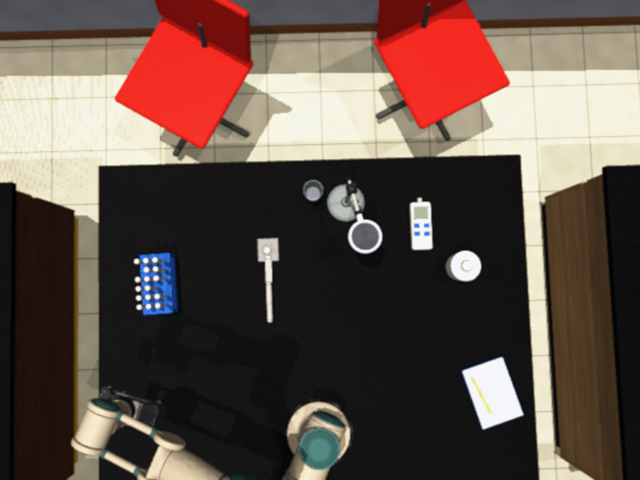

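The side view shows the tray plate at about (311,324) with the bar to (400,322), the lens ring at (318,182) and the column at (268,215). The top view shows the plate at (267,250), the bar down to (269,320) and the lens at (365,236). Next I'll measure them.

```bash
cat > h.py <<'E'
import numpy as np,cv2
def load(n): return dict(np.load(n+'.npz'))
def ray(c,u,v):
    R=c['R'];C=-R.T@c['t'];d=R.T@np.array([(u-c['cx'])/c['fx'],(v-c['cy'])/c['fy'],1.]);return C,d
def onz(c,u,v,z):
    C,d=ray(c,u,v);return C+d*(z-C[2])/d[2]
def tri(c1,p1,c2,p2):
    A=[];b=[];
    C1,d1=ray(c1,*p1);C2,d2=ray(c2,*p2)
    s=np.linalg.lstsq(np.c_[d1,-d2],C2-C1,rcond=None)[0]
    a=C1+s[0]*d1;e=C2+s[1]*d2
    return (a+e)/2,np.linalg.norm(a-e)
def cloud(c):
    v,u=np.mgrid[:480,:640];z=c['depth'];P=np.stack([(u-c['cx'])/c['fx']*z,(v-c['cy'])/c['fy']*z,z],-1)
    X=(P-c['t'])@c['R'];X[z==0]=np.nan;return X
E
python3 - <<'E'
from h import *
t=load('top0');s=load('side0')
for n,c in(('top',t),('side',s)):
    x=cloud(c);
    m=np.isfinite(x[...,2])
    print(n,'bench z',np.nanmedian(x[300:320,300:340,2]) )
    roi=(x[...,2]>0.004)&(x[...,2]<.06)&(abs(x[...,0]-.42)<.2)&(abs(x[...,1]-.17)<.1)
    print(roi.sum())
    g=x[roi]
    # bar
    b=g[(g[:,2]>.012)]
    for lo in np.arange(.28,.6,.02):
        q=g[(g[:,0]>=lo)&(g[:,0]<lo+.02)]
        if len(q):print(round(lo,2),len(q),q[:,1].mean().round(4),q[:,1].min().round(4),q[:,1].max().round(4),np.median(q[:,2]).round(4),q[:,2].max().round(4))
    l=(x[...,2]>.2)&(x[...,2]<.42)&(abs(x[...,0]-.52)<.15)&(abs(x[...,1]+.07)<.12)
    q=x[l];print('head',len(q),q.min(0),q.max(0));
    for z in np.arange(.2,.42,.01):
        k=q[(q[:,2]>=z)&(q[:,2]<z+.01)]
        if len(k):print(z.round(2),len(k),k.mean(0).round(3),k.min(0).round(3),k.max(0).round(3))
# zoom
cv2.imwrite('pics/z_top.png',cv2.resize(t['frame'][160:340,230:410],None,fx=3.3,fy=3.3,interpolation=cv2.INTER_CUBIC))
cv2.imwrite('pics/z_side.png',cv2.resize(s['frame'][150:340,240:410],None,fx=3.1,fy=3.1,interpolation=cv2.INTER_CUBIC))
E
```

```text
top bench z -0.0012799877651933507
1804
0.28 77 0.181 0.0726 0.2685 0.0066 0.0158
0.3 79 0.1812 0.0755 0.2687 0.0068 0.0174
0.32 64 0.1608 0.0718 0.2646 0.006 0.0216
0.34 64 0.1731 0.071 0.268 0.007 0.0201
0.36 66 0.1673 0.0705 0.2671 0.0061 0.0136
0.38 89 0.1688 0.0701 0.2699 0.0087 0.0534
0.4 89 0.1601 0.0733 0.2699 0.0085 0.0569
0.42 103 0.1602 0.076 0.2696 0.0079 0.049
0.44 107 0.168 0.0752 0.2686 0.0091 0.0557
0.46 95 0.1759 0.0749 0.269 0.0094 0.0486
0.48 89 0.1662 0.0711 0.2687 0.0092 0.0496
0.5 102 0.1616 0.0704 0.2682 0.0089 0.0566
0.52 107 0.1593 0.0734 0.2678 0.0084 0.0483
0.54 101 0.1641 0.0761 0.2636 0.0085 0.0325
0.56 93 0.1681 0.0723 0.2639 0.009 0.0284
0.58 128 0.161 0.0716 0.2662 0.008 0.0267
head 627 [ 0.59634783 -0.18996512  0.28934345] [ 0.66985521 -0.10542221  0.32292831]
0.28 1 [ 0.633 -0.107  0.289] [ 0.633 -0.107  0.289] [ 0.633 -0.107  0.289]
0.29 33 [ 0.636 -0.155  0.298] [ 0.606 -0.188  0.293] [ 0.668 -0.109  0.3  ]
0.3 375 [ 0.636 -0.15   0.306] [ 0.597 -0.19   0.3  ] [ 0.67  -0.106  0.31 ]
0.31 214 [ 0.634 -0.147  0.314] [ 0.596 -0.19   0.31 ] [ 0.669 -0.
[... 418 characters left out ...]
47
0.42 67 0.1613 0.0865 0.2513 0.0355 0.0443
0.44 72 0.1574 0.0783 0.2253 0.0363 0.0454
0.46 63 0.1567 0.0894 0.1843 0.0363 0.0457
0.48 70 0.1609 0.1003 0.2689 0.0361 0.0459
0.5 71 0.1613 0.0704 0.2545 0.0344 0.047
0.52 49 0.158 0.0824 0.265 0.0271 0.0415
0.54 44 0.1524 0.0734 0.2248 0.022 0.0288
0.56 48 0.1649 0.0798 0.2657 0.0173 0.025
0.58 81 0.1635 0.0752 0.2659 0.0112 0.0191
head 352 [ 0.59552694 -0.18997392  0.29047102] [ 0.66970268 -0.10158709  0.31696167]
0.29 41 [ 0.632 -0.116  0.297] [ 0.596 -0.157  0.29 ] [ 0.668 -0.104  0.3  ]
0.3 184 [ 0.634 -0.142  0.307] [ 0.596 -0.19   0.3  ] [ 0.669 -0.102  0.31 ]
0.31 127 [ 0.632 -0.139  0.312] [ 0.596 -0.19   0.31 ] [ 0.67  -0.102  0.317]
```

View pics/z_top.png

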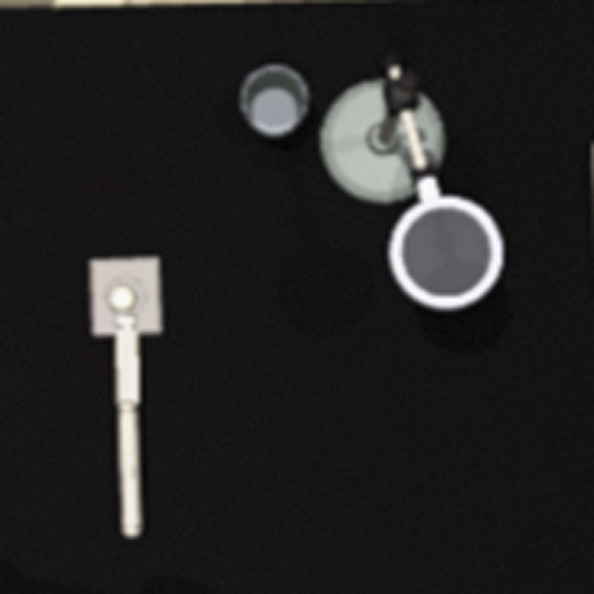

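View pics/z_side.png

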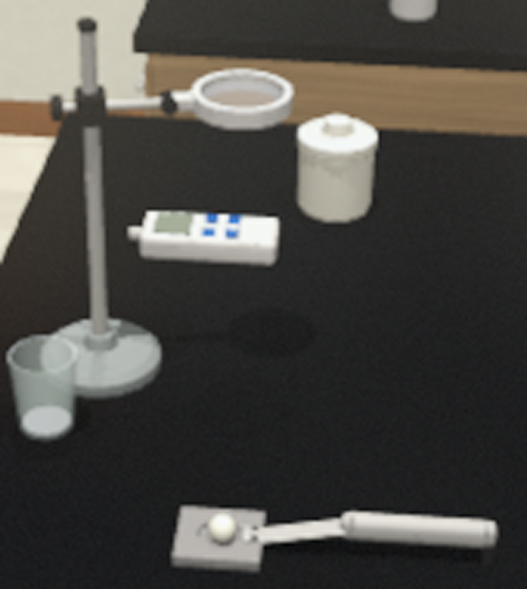

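Run:
```python
from h import *
t=load('top0');s=load('side0')
# ring fits
def ring(c,box,th):
    x0,y0,x1,y1=box;g=c['frame'][y0:y1,x0:x1].min(2)
    m=(g>th).astype(np.uint8)
    cs,_=cv2.findContours(m,cv2.RETR_EXTERNAL,cv2.CHAIN_APPROX_NONE)
    k=max(cs,key=cv2.contourArea);return cv2.fitEllipse(k),k.reshape(-1,2)+[x0,y0],(x0,y0)
g=t['frame'].min(2)
e,k,o=ring(t,(340,216,392,262),130)
print('top ring',e[0][0]+o[0],e[0][1]+o[1],e[1],e[2])
# mask for tray in top
m=(g[225:335,245:290]>100).astype(np.uint8)
rows={}
for v in range(0,110,3):
    u=np.where(m[v])[0]
    if len(u):print(v+225,u.min()+245,u.max()+245,end=' | ')
print()
for th in(110,140,170):
    e,k,o=ring(s,(299,170,340,195),th);print('side ring',th,e[0][0]+o[0],e[0][1]+o[1],e[1],e[2])
g=s['frame'].min(2)
for u in range(292,404,4):
    v=np.where(g[305:345,u]>90)[0]
    if len(v):print(u,v.min()+305,v.max()+305,end=' | ')
```

```text
top ring 364.4333953857422 235.19563674926758 (32.532798767089844, 35.70878219604492) 157.80540466308594
240 257 277 | 243 257 277 | 246 257 277 | 249 258 278 | 252 258 278 | 255 258 278 | 258 258 278 | 261 259 272 | 264 265 271 | 267 265 271 | 270 265 271 | 273 265 271 | 276 265 271 | 279 265 271 | 282 266 271 | 285 266 270 | 288 266 271 | 291 266 271 | 294 266 271 | 297 266 271 | 300 266 271 | 303 266 271 | 306 267 271 | 309 267 271 | 312 267 271 | 315 267 272 | 318 267 272 | 321 268 271 | 
side ring 110 317.0871772766113 181.39029693603516 (19.21928596496582, 35.598079681396484) 90.63946533203125
side ring 140 316.94854736328125 181.06183528900146 (18.146577835083008, 34.5077018737793) 89.85260772705078
side ring 170 317.0720520019531 179.22889137268066 (13.661413192749023, 33.64780807495117) 90.5079574584961
296 322 331 | 300 313 331 | 304 313 331 | 308 314 332 | 312 314 332 | 316 314 332 | 320 314 333 | 324 315 328 | 328 319 324 | 332 319 324 | 336 318 323 | 340 318 323 | 344 318 323 | 348 317 322 | 352 315 322 | 356 315 323 | 360 315 323 | 364 316 323 | 368 316 323 | 372 316 324 | 376 316 324 | 380 316 324 | 384 317 324 | 388 317 325 | 392 317 325 | 396 318 325 |
```

Run:
```python
from h import *
t=load('top0');s=load('side0')
pt=(364.8,236.0)
for ps in ((317,181.2),(317,180.5),(317,182)): print('head mid',ps,tri(t,pt,s,ps))
for n,c in(('top',t),('side',s)):
    x=cloud(c)
    l=(x[...,2]>.24)&(x[...,2]<.40)&(abs(x[...,0]-.66)<.12)&(abs(x[...,1]+.15)<.09)
    k=x[l];print(n,len(k),np.percentile(k,[1,50,99],axis=0).round(3).tolist())
    w=l&(c['frame'].min(2)>170);k=x[w];print(' white',len(k),np.percentile(k,[1,10,50,90,99],axis=0).round(3).tolist())
# column base/top
X,e=tri(t,(230+395/3.3,160+62/3.3),s,(240+88/3.1,150+22/3.1));print('column top',X,e)
f=onz(t,345.6,202.7,.024);print('foot',f)
# bar in top view: axis at z .042 (edges)
for v,u in ((286,268.3),(319,269.6),(262,268.0),(250,267.9)): print(v,onz(t,u,v,.042 if v>280 else .01))
fr=(230+127.5/3.3,160+403/3.3);en=(230+132/3.3,160+537/3.3)
print('bar front',onz(t,*fr,.038),'end',onz(t,*en,.035))
# side: bar top edge/bottom at mid
print('ball tri',tri(t,(230+121/3.3,160+297/3.3),s,(240+222.5/3.1,150+528/3.1)))
P=[onz(t,230+a/3.3,160+b/3.3,.01) for a,b in((90,259),(160,257),(93,335),(162,332))];print('plate',np.array(P).round(4).tolist(),np.mean(P,0))
P=[onz(s,240+a/3.1,150+b/3.1,.01) for a,b in((178,506),(266,510),(262,559),(172,559))];print('plate side',np.array(P).round(4).tolist(),np.mean(P,0))
print('bar side front',onz(s,240+345/3.1,150+525/3.1,.03),'end',onz(s,240+496/3.1,150+533/3.1,.03))
```

```text
head mid (317, 181.2) (array([ 0.64671861, -0.15383423,  0.30468648]), np.float64(0.0026921275477382006))
head mid (317, 180.5) (array([ 0.64661985, -0.15360354,  0.30712391]), np.float64(0.0029081000113473257))
head mid (317, 182) (array([ 0.6468317 , -0.15409837,  0.30189508]), np.float64(0.0024447866114404933))
top 1027 [[0.599, -0.2, 0.296], [0.652, -0.147, 0.308], [0.777, -0.107, 0.322]]
 white 380 [[0.597, -0.202, 0.296], [0.603, -0.195, 0.304], [0.663, -0.141, 0.311], [0.737, -0.112, 0.317], [0.771, -0.106, 0.322]]
side 675 [[0.597, -0.202, 0.294], [0.657, -0.135, 0.309], [0.778, -0.104, 0.317]]
 white 320 [[0.599, -0.203, 0.304], [0.612, -0.195, 0.306], [0.655, -0.155, 0.311], [0.729, -0.113, 0.314], [0.771, -0.105, 0.316]]
column top [ 0.79592311 -0.10879843  0.39506647] 0.01697622672810794
foot [ 0.78748495 -0.1171469   0.024     ]
286 [0.50591544 0.15729292 0.042     ]
319 [0.39402389 0.15545981 0.042     ]
262 [0.58934003 0.15855027 0.01      ]
250 [0.63111516 0.15793619 0.01      ]
bar front [0.51913917 0.15610562 0.038     ] end [0.38106356 0.15485228 0.035     ]
ball tri (array([0.63036432, 0.16153464, 0.02000058]), np.float64(0.00041490726717986336))
plate [[0.6724, 0.194, 0.01], [0.6724, 0.1201, 0.01], [0.592, 0.1926, 0.01], [0.5931, 0.1199, 0.01]] [0.63246014 0.15665494 0.01      ]
plate side [[0.6759, 0.1231, 0.01], [0.5934, 0.1202, 0.01], [0.5918, 0.1882, 0.01], [0.672, 0.1966, 0.01]] [0.63326677 0.15701443 0.01      ]
bar side front [0.51939947 0.15742872 0.03      ] end [0.38376564 0.15405422 0.03      ]
```

Poses (m):

| Point | Position |
|---|---|
| Lens | about (0.647, -0.1535), lower face z ≈ 0.295 |
| Pocket | about (0.6325, 0.157), yaw ≈ 0.01 rad |
| Grip point | about (0.4905, 0.1555, 0.030) |

First I'll turn the tool to the handle, then move in -y, clear of the rack.

```bash
python3 -m handwheel '{"gripper":[1,1,1,1,1,1,1,1],"linear":[[0,0,0],[0,0,0],[0,0,0],[-1,0.2,-0.4],[-1,0.2,-0.4],[-1,0.2,-0.4],[-1,0.2,0],[-1,0.2,0]],"angular":[[0,0,-0.86],[0,0,-0.86],[0,0,-0.86],[0,0,0],[0,0,0],[0,0,0],[0,0,0],[0,0,0]]}'
```

```text
t: 0.77
eef_pos: [0.1909, 0.4487, 0.2436]
orientation: [-2.21, -2.233, -0.0]
ft_force: [-0.0, 0.3, -0.0]
width: 0.0941
```

```bash
python3 -m handwheel '{"gripper":[1,1,1,1,1,1,1,1],"linear":[[-1,0.6,0],[-1,0.7,0],[-1,1,0],[-1,1,0],[-1,1,0],[-1,1,0],[-1,1,0],[-1,1,0]],"angular":[[0,0,0],[0,0,0],[0,0,0],[0,0,0],[0,0,0],[0,0,0],[0,0,0],[0,0,0]]}'; python3 -m handwheel '{"gripper":[1,1,1,1,1,1,1,1],"linear":[[-1,1,0],[-1,1,0],[-1,1,0],[-1,1,0],[-1,1,0],[-0.8,1,0],[-0.8,1,0],[0,0.6,0]],"angular":[[0,0,0],[0,0,0],[0,0,0],[0,0,0],[0,0,0],[0,0,0],[0,0,0],[0,0,0]]}'
```

```text
t: 1.43
eef_pos: [0.3388, 0.2898, 0.2432]
orientation: [-2.21, -2.232, 0.001]
ft_force: [-0.1, 0.3, 0.1]
width: 0.0945
t: 2.1
eef_pos: [0.4934, 0.1578, 0.243]
orientation: [2.213, 2.228, -0.002]
ft_force: [0.1, 0.9, -0.4]
width: 0.0937
```

```bash
python3 -m handwheel '{"gripper":[1,1,1,1,1,1,1,1],"linear":[[-0.1,-0.15,1],[0,0,1],[0,0,1],[0,0,1],[0,0,1],[0,0,1],[0,0,1],[0,0,0.5]],"angular":[[0,0,0],[0,0,0],[0,0,0],[0,0,0],[0,0,0],[0,0,0],[0,0,0],[0,0,0]]}'
python3 - <<'E'
from workcell import r
import cv2,numpy as np
for n in ['side','top']:
    c=r.capture(n);np.savez(f'{n}1.npz',**c)
    f=c['frame']
    f=f[150:350,230:430] if n=='side' else f[180:380,170:370]
    cv2.imwrite(f'pics/{n}1.png',cv2.resize(f,None,fx=3,fy=3,interpolation=cv2.INTER_CUBIC))
s=r.state();print(s['eef_pos'],s['orientation'])
E
```

```text
t: 2.77
eef_pos: [0.4867, 0.1589, 0.0911]
orientation: [-2.208, -2.23, 0.005]
ft_force: [-0.9, 0.1, 0.8]
width: 0.0934
[0.48697319 0.15875512 0.09168748] [-2.20806436 -2.23062879  0.00552705]
```

View pics/side1.png

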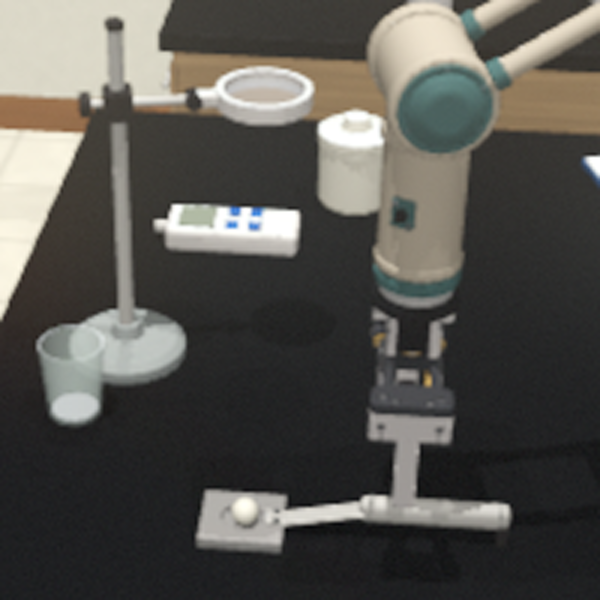

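View pics/top1.png

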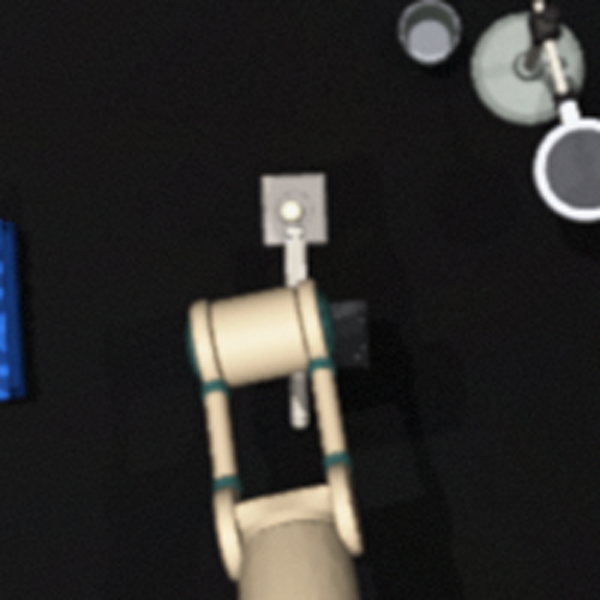

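The gripper is over the bar just behind its front end, with the fingers straddling it. I'll descend with a small trim.

```bash
python3 -m handwheel '{"gripper":[1,1,1,1,1,1,1,1],"linear":[[-0.15,0.15,0.5],[0,0,0.5],[0,0,0.5],[0,0,0.5],[0,0,0.5],[0,0,0.4],[0,0,0],[0,0,0]],"angular":[[0,0,0],[0,0,0],[0,0,0],[0,0,0],[0,0,0],[0,0,0],[0,0,0],[0,0,0]]}'
```

```text
t: 3.53
eef_pos: [0.4913, 0.1555, 0.0348]
orientation: [-2.21, -2.232, 0.002]
ft_force: [-0.4, 0.2, 0.2]
width: 0.0938
```

```bash
python3 -m handwheel '{"gripper":[1,1,1],"linear":[[0,0,0.25],[0,0,0.2],[0,0,0]],"angular":[[0,0,0],[0,0,0],[0,0,0]]}'; python3 -m handwheel '{"gripper":[0.6,0.2,0,-0.2,-0.3,-0.4,-0.45,-0.5],"linear":[[0,0,0],[0,0,0],[0,0,0],[0,0,0],[0,0,0],[0,0,0],[0,0,0],[0,0,0]],"angular":[[0,0,0],[0,0,0],[0,0,0],[0,0,0],[0,0,0],[0,0,0],[0,0,0],[0,0,0]]}'
```

```text
t: 3.78
eef_pos: [0.4914, 0.1555, 0.026]
orientation: [-2.21, -2.232, 0.001]
ft_force: [0.2, 0.4, -0.7]
width: 0.094
t: 4.45
eef_pos: [0.4917, 0.1555, 0.0265]
orientation: [2.21, 2.232, 0.0]
ft_force: [-0.5, -1.0, -0.6]
width: 0.0441
```

```bash
python3 -m handwheel '{"gripper":[-0.55,-0.58,-0.6,-0.62,-0.65,-0.7,-0.8,-1],"linear":[[0,0,0],[0,0,0],[0,0,0],[0,0,0],[0,0,0],[0,0,0],[0,0,0],[0,0,0]],"angular":[[0,0,0],[0,0,0],[0,0,0],[0,0,0],[0,0,0],[0,0,0],[0,0,0],[0,0,0]]}'; python3 -m handwheel '{"gripper":[-1,-1,-1,-1,-1],"linear":[[0,0,0],[0,0,0],[0,0,0],[0,0,0],[0,0,0]],"angular":[[0,0,0],[0,0,0],[0,0,0],[0,0,0],[0,0,0]]}'
```

```text
t: 5.12
eef_pos: [0.4917, 0.1556, 0.0265]
orientation: [-2.211, -2.232, -0.0]
ft_force: [-0.1, 0.7, 0.1]
width: 0.0181
t: 5.53
eef_pos: [0.4917, 0.1556, 0.0265]
orientation: [-2.21, -2.232, -0.0]
ft_force: [0.5, 1.7, -0.9]
width: 0.018
```

Gripped at an 18 mm opening. I'll lift gently, ramping up and then down.

```bash
python3 -m handwheel '{"gripper":[-1,-1,-1,-1,-1,-1,-1,-1],"linear":[[0,0,-0.05],[0,0,-0.1],[0,0,-0.2],[0,0,-0.3],[0,0,-0.4],[0,0,-0.4],[0,0,-0.4],[0,0,-0.4]],"angular":[[0,0,0],[0,0,0],[0,0,0],[0,0,0],[0,0,0],[0,0,0],[0,0,0],[0,0,0]]}'; python3 -m handwheel '{"gripper":[-1,-1,-1,-1,-1,-1,-1,-1],"linear":[[0,0,-0.4],[0,0,-0.3],[0,0,-0.2],[0,0,-0.1],[0,0,-0.05],[0,0,0],[0,0,0],[0,0,0]],"angular":[[0,0,0],[0,0,0],[0,0,0],[0,0,0],[0,0,0],[0,0,0],[0,0,0],[0,0,0]]}'
cat > look.py <<'E'
import sys
from workcell import r
import cv2,numpy as np
k=sys.argv[1]
for n in ['side','top']:
    c=r.capture(n);np.savez(f'{n}{k}.npz',**c)
    f=c['frame']
    f=f[130:330,220:420] if n=='side' else f[180:380,230:430]
    cv2.imwrite(f'pics/{n}{k}.png',cv2.resize(f,None,fx=3,fy=3,interpolation=cv2.INTER_CUBIC))
s=r.state();print(s['eef_pos'],s['orientation'],s['ft_force'],s['ft_torque'],s['width'])
E
python3 look.py 2
```

```text
t: 6.2
eef_pos: [0.4919, 0.1556, 0.0726]
orientation: [2.21, 2.232, 0.001]
ft_force: [0.6, 0.6, -6.2]
width: 0.0175
t: 6.87
eef_pos: [0.4914, 0.1555, 0.092]
orientation: [-2.21, -2.232, 0.001]
ft_force: [-0.2, 0.7, -6.8]
width: 0.0174
[0.49145386 0.15550401 0.09209556] [-2.21017283e+00 -2.23188266e+00  9.03688046e-04] [ 0.87484772 -0.17845472 -5.9259261 ] [ 0.06453288 -0.00400143 -0.00545473] 0.01799067938959013
```

View pics/side2.png

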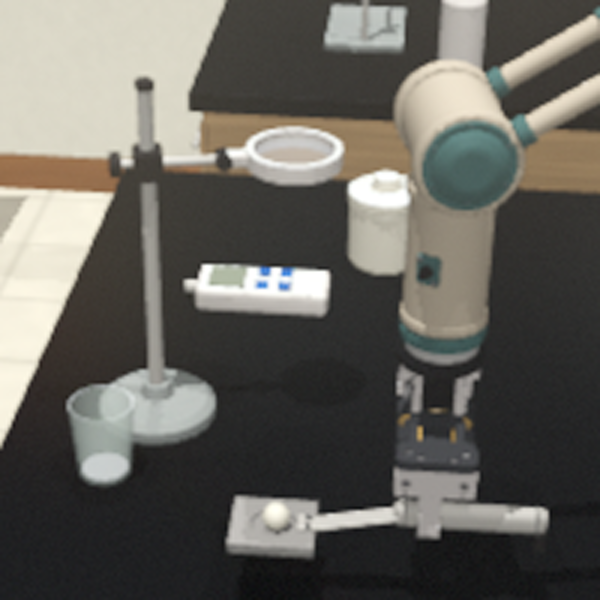

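The tray is lifted level with the ball in its pocket, at about zoom (276,516), and the wrist reads 5.9 N. Next I'll raise it and carry it in -y, smoothly.

```bash
python3 -m handwheel '{"gripper":[-1,-1,-1,-1,-1,-1,-1,-1],"linear":[[-0.05,0,-0.05],[-0.1,0,-0.1],[-0.15,0,-0.2],[-0.2,0,-0.3],[-0.25,0,-0.4],[-0.3,0,-0.4],[-0.35,0,-0.4],[-0.4,0.03,-0.4]],"angular":[[0,0,0],[0,0,0],[0,0,0],[0,0,0],[0,0,0],[0,0,0],[0,0,0],[0,0,0]]}'; python3 -m handwheel '{"gripper":[-1,-1,-1,-1,-1,-1,-1,-1],"linear":[[-0.4,0.03,-0.4],[-0.4,0.03,-0.4],[-0.4,0.03,-0.4],[-0.4,0.03,-0.4],[-0.4,0.03,-0.3],[-0.4,0.03,-0.2],[-0.4,0.03,-0.1],[-0.4,0.03,-0.05]],"angular":[[0,0,0],[0,0,0],[0,0,0],[0,0,0],[0,0,0],[0,0,0],[0,0,0],[0,0,0]]}'
```

```text
t: 7.63
eef_pos: [0.4927, 0.1188, 0.1387]
orientation: [2.21, 2.232, 0.001]
ft_force: [-0.5, -0.1, -6.3]
width: 0.0177
t: 8.3
eef_pos: [0.4981, 0.0547, 0.1827]
orientation: [2.211, 2.232, 0.0]
ft_force: [0.4, -0.3, -5.7]
width: 0.0177
```

```bash
python3 -m handwheel '{"gripper":[-1,-1,-1,-1,-1,-1,-1,-1],"linear":[[-0.4,0.03,0],[-0.4,0.03,0],[-0.4,0.03,0],[-0.4,0.03,0],[-0.4,0.03,0],[-0.4,0.03,0],[-0.4,0.03,0],[-0.4,0.03,0]],"angular":[[0,0,0],[0,0,0],[0,0,0],[0,0,0],[0,0,0],[0,0,0],[0,0,0],[0,0,0]]}'
python3 - <<'E'
from workcell import r
s=r.state();print(s['eef_pos'],s['orientation'],s['width'])
E
```

```text
t: 8.97
eef_pos: [0.5036, -0.0092, 0.1824]
orientation: [-2.211, -2.232, -0.0]
ft_force: [0.0, 0.2, -6.7]
width: 0.0177
[ 0.50357444 -0.00917311  0.18242455] [-2.21053260e+00 -2.23219725e+00 -1.26375391e-04] 0.01773905774776668
```

```bash
python3 -m handwheel '{"gripper":[-1,-1,-1,-1,-1,-1,-1,-1],"linear":[[-0.4,0,0],[-0.4,0,0],[-0.4,0,0],[-0.4,0,0],[-0.4,0,0],[-0.4,0,0],[-0.4,0,0],[-0.4,0,0]],"angular":[[0,0,0],[0,0,0],[0,0,0],[0,0,0],[0,0,0],[0,0,0],[0,0,0],[0,0,0]]}'; python3 -m handwheel '{"gripper":[-1,-1,-1,-1,-1,-1,-1,-1],"linear":[[-0.4,0,0],[-0.4,0,0],[-0.4,0,0],[-0.4,0,0],[-0.4,0,0],[-0.3,0,0],[-0.25,0,0],[-0.2,0,0]],"angular":[[0,0,0],[0,0,0],[0,0,0],[0,0,0],[0,0,0],[0,0,0],[0,0,0],[0,0,0]]}'; python3 -m handwheel '{"gripper":[-1,-1,-1,-1,-1,-1,-1,-1],"linear":[[-0.15,0,0],[-0.1,0,0],[-0.05,0,0],[0,0,0],[0,0,0],[0,0,0],[0,0,0],[0,0,0]],"angular":[[0,0,0],[0,0,0],[0,0,0],[0,0,0],[0,0,0],[0,0,0],[0,0,0],[0,0,0]]}'; python3 look.py 3
```

```text
t: 9.63
eef_pos: [0.5041, -0.0732, 0.1825]
orientation: [-2.211, -2.232, -0.0]
ft_force: [0.2, -0.7, -6.0]
width: 0.0177
t: 10.3
eef_pos: [0.5047, -0.128, 0.1824]
orientation: [-2.211, -2.232, -0.0]
ft_force: [-0.2, -0.4, -6.9]
width: 0.0179
t: 10.97
eef_pos: [0.5048, -0.1332, 0.1825]
orientation: [-2.21, -2.233, -0.0]
ft_force: [-0.2, -0.4, -6.3]
width: 0.0181
[ 0.50474328 -0.13322635  0.18244384] [-2.21020945e+00 -2.23250886e+00 -1.50666303e-04] [-0.3144582  -0.20274325 -7.22974287] [-0.01884911  0.04971117  0.10042859] 0.01769805966830184
```

View pics/side3.png

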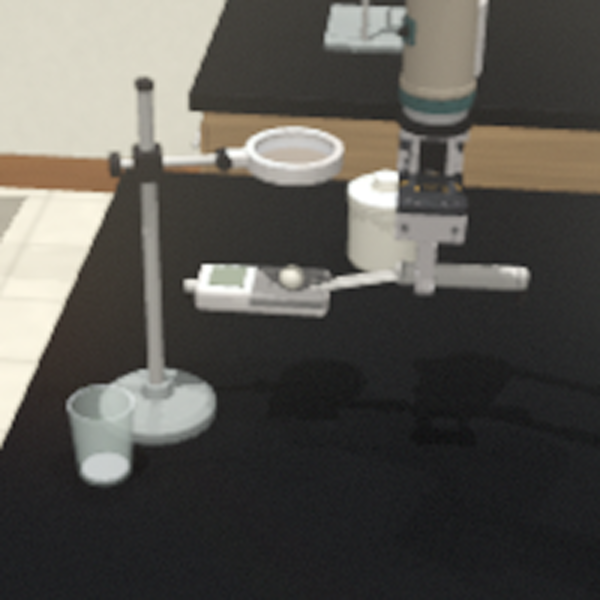

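View pics/top3.png

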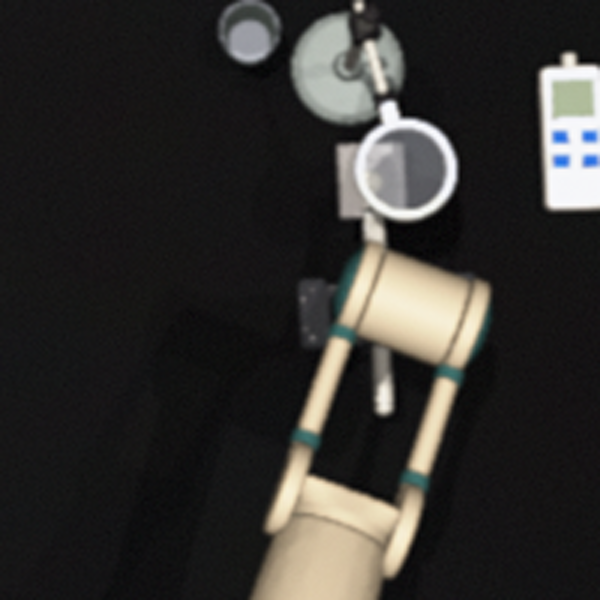

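The tray is level with the ball in its pocket (side zoom (291,277)), just short of the lens axis. I'll measure the ball by both views and move the remainder.

```bash
python3 - <<'E'
from h import *
t=load('top3');s=load('side3')
q=lambda p,o:((p[0]+.5)/3-.5+o[0],(p[1]+.5)/3-.5+o[1])
pt=q((375,180),(230,180));ps=q((291.5,277),(220,130))
print(tri(t,pt,s,ps), 'side on z.176',onz(s,*ps,.176))
print('lens', tri(t,q((406,169),(230,180)),s,q((295,155),(220,130))))
E
python3 -m handwheel '{"gripper":[-1,-1,-1,-1,-1,-1,-1,-1],"linear":[[-0.05,0,0],[-0.1,0,0],[-0.15,0.05,0],[-0.2,0.05,0],[-0.2,0,0],[-0.15,0,0],[-0.1,0,0],[-0.05,0,0]],"angular":[[0,0,0],[0,0,0],[0,0,0],[0,0,0],[0,0,0],[0,0,0],[0,0,0],[0,0,0]]}'; python3 -m handwheel '{"gripper":[-1,-1,-1,-1,-1,-1,-1,-1],"linear":[[0,0,0],[0,0,0],[0,0,0],[0,0,0],[0,0,0],[0,0,0],[0,0,0],[0,0,0]],"angular":[[0,0,0],[0,0,0],[0,0,0],[0,0,0],[0,0,0],[0,0,0],[0,0,0],[0,0,0]]}'; python3 look.py 4
```

```text
(array([ 0.64531226, -0.13297408,  0.17326593]), np.float64(0.0005780968179752955)) side on z.176 [ 0.6446009  -0.12805328  0.176     ]
lens (array([ 0.6452172 , -0.15454916,  0.30417098]), np.float64(0.0003568078584966929))
t: 11.73
eef_pos: [0.5069, -0.1539, 0.1824]
orientation: [-2.211, -2.232, 0.0]
ft_force: [-0.8, -0.5, -6.5]
width: 0.0179
t: 12.4
eef_pos: [0.5069, -0.1532, 0.1824]
orientation: [-2.21, -2.232, -0.0]
ft_force: [-0.4, -0.5, -6.9]
width: 0.0181
[ 0.50694115 -0.15332535  0.18244584] [-2.21046380e+00 -2.23231607e+00 -1.64604822e-04] [ 1.06403054  0.50167861 -6.24991366] [-0.0113129   0.00396562  0.05303179] 0.017888893997867514
```

View pics/side4.png

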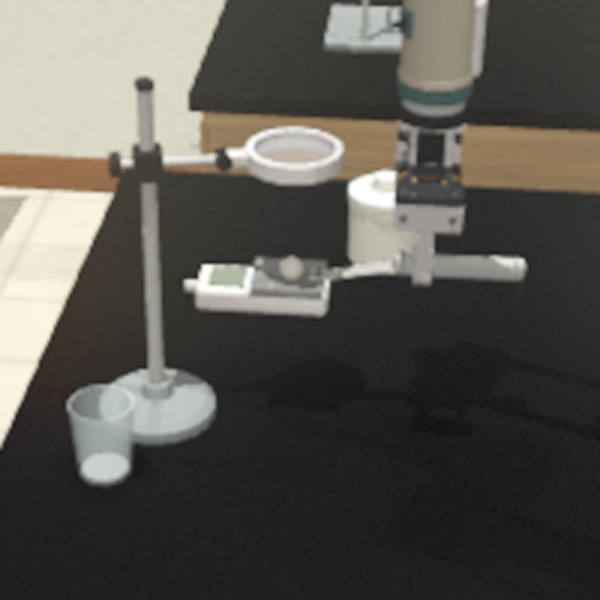

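View pics/top4.png

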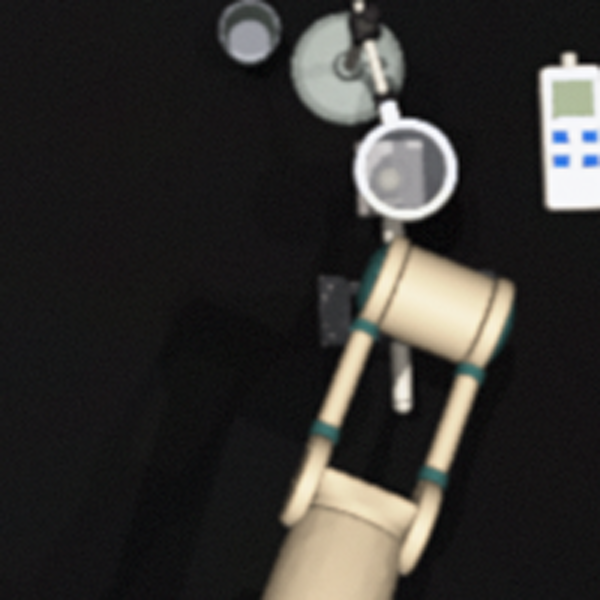

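Run:
```python
from h import *
t=load('top4');s=load('side4')
q=lambda p,o:((p[0]+.5)/3-.5+o[0],(p[1]+.5)/3-.5+o[1])
pt=q((388,178.5),(230,180));ps=q((291.5,268),(220,130))
print(tri(t,pt,s,ps),onz(t,*pt,.175),onz(s,*ps,.175))
# bar tilt from side: bar axis front/end against wrist; plate top depth
x=cloud(s);m=(abs(x[...,0]-.65)<.045)&(abs(x[...,1]+.153)<.04)&(x[...,2]>.13)&(x[...,2]<.2)
k=x[m];A=np.c_[k[:,:2]-k[:,:2].mean(0),np.ones(len(k))];print(len(k),np.median(k,0),np.linalg.lstsq(A,k[:,2],rcond=None)[0])
b=(x[...,0]>.36)&(x[...,0]<.46)&(abs(x[...,1]+.155)<.02)&(x[...,2]>.13)&(x[...,2]<.24)
k=x[b];print('bar',len(k),np.median(k,0))
for lo in(.38,.4,.42,.44):
    j=k[(k[:,0]>=lo)&(k[:,0]<lo+.02)];print(lo,len(j),np.median(j[:,2]) if len(j) else '')
```

```text
(array([ 0.64644907, -0.14672807,  0.1765175 ]), np.float64(0.00022092049734402373)) [ 0.64668118 -0.14684989  0.175     ] [ 0.64657451 -0.14947335  0.175     ]
325 [ 0.64612106 -0.14306458  0.16642257] [-0.02386945 -0.05218989  0.16728392]
bar 173 [ 0.42517488 -0.1488667   0.18912828]
0.38 5 0.18918370679160051
0.4 66 0.1847828078344525
0.42 51 0.19073589667363516
0.44 51 0.19225888668973817
```

The ball is at about (0.6465, -0.148, 0.176), 6 mm from the lens axis and 118 mm below the lens. It is at the height expected for a level tray. I'll nudge 5 mm, settle and recheck.

```bash
python3 -m handwheel '{"gripper":[-1,-1,-1,-1,-1,-1,-1,-1],"linear":[[-0.03,0,0],[-0.06,0,0],[-0.07,0,0],[-0.06,0,0],[-0.03,0,0],[0,0,0],[0,0,0],[0,0,0]],"angular":[[0,0,0],[0,0,0],[0,0,0],[0,0,0],[0,0,0],[0,0,0],[0,0,0],[0,0,0]]}'; for i in 1 2 3 ; do :; done; python3 -m handwheel '{"gripper":[-1,-1,-1,-1,-1,-1,-1,-1],"linear":[[0,0,0],[0,0,0],[0,0,0],[0,0,0],[0,0,0],[0,0,0],[0,0,0],[0,0,0]],"angular":[[0,0,0],[0,0,0],[0,0,0],[0,0,0],[0,0,0],[0,0,0],[0,0,0],[0,0,0]]}';python3 -m handwheel '{"gripper":[-1,-1,-1,-1,-1,-1,-1,-1],"linear":[[0,0,0],[0,0,0],[0,0,0],[0,0,0],[0,0,0],[0,0,0],[0,0,0],[0,0,0]],"angular":[[0,0,0],[0,0,0],[0,0,0],[0,0,0],[0,0,0],[0,0,0],[0,0,0],[0,0,0]]}';python3 look.py 5
```

```text
t: 13.17
eef_pos: [0.507, -0.1583, 0.1824]
orientation: [-2.21, -2.232, -0.0]
ft_force: [-0.4, -0.7, -6.2]
width: 0.0176
t: 13.83
eef_pos: [0.507, -0.1583, 0.1824]
orientation: [-2.21, -2.232, -0.0]
ft_force: [-0.1, 0.6, -6.2]
width: 0.0179
t: 14.5
eef_pos: [0.507, -0.1584, 0.1825]
orientation: [-2.211, -2.232, -0.0]
ft_force: [0.9, -0.8, -6.1]
width: 0.0178
[ 0.50700686 -0.15834535  0.18244965] [-2.21051532e+00 -2.23228760e+00 -1.68347542e-04] [ 0.07306735 -0.47913663 -5.21932566] [ 0.00235344 -0.01451681  0.04537191] 0.01785322623358049
```

View pics/side5.png

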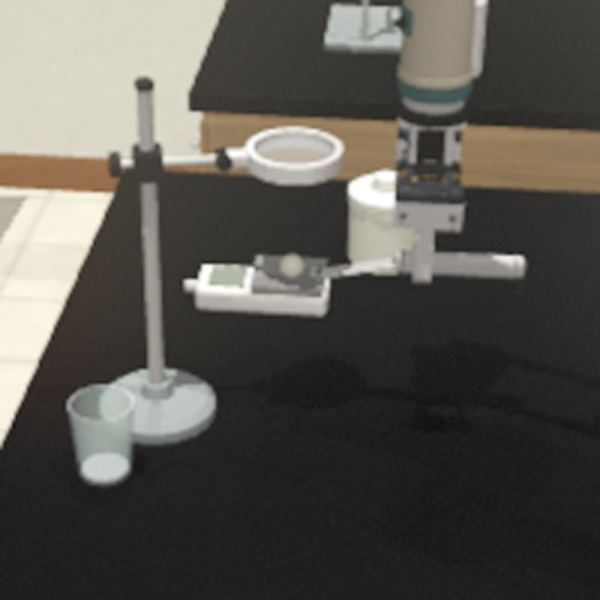

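View pics/top5.png

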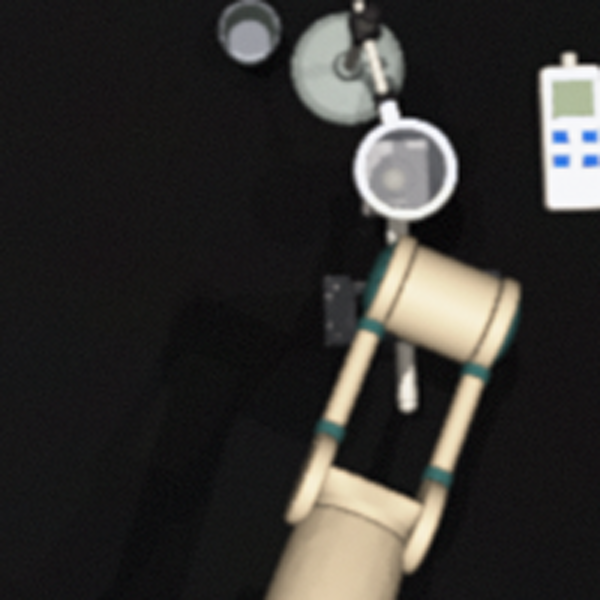

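The ball is under the glass, at top zoom (393,178) and side zoom (292,265), resting in its pocket. The tray is level and still, and the bystanders look unmoved. I'm handing it in.

Run:
```python
from h import *
t=load('top5');s=load('side5')
q=lambda p,o:((p[0]+.5)/3-.5+o[0],(p[1]+.5)/3-.5+o[1])
print(tri(t,q((393,178.5),(230,180)),s,q((291.5,265.5),(220,130))))
from workcell import r
print(np.abs(r.state()['joint_vel']).max()); print(r.finish_job())
```

```text
(array([ 0.64661841, -0.15207591,  0.17659359]), np.float64(0.00043438411184046154))
0.0007045608738203981
the job is handed in; nothing more can be done
None
```

I gripped the tray by its handle near the balance point, lifted it, carried it to the magnifier and handed the job in at about 14.6 s, still holding it in the air.

- **Ball position:** the last two-view check put the ball at (0.647, -0.152, 0.177). That is about 2 mm from the lens axis and about 118 mm below the lens face, which I estimated at 0.295 m high.
- **Hold:** the arm was still (joint speeds under 0.001 rad/s), the grip opening was 17.9 mm and the wrist read about 6 N, the weight of the tray and ball.
- **Ball and surroundings:** in the last pictures the ball was in its pocket and the magnifier, beaker, meter and jar looked unmoved. The rack was outside these views, so I did not recheck it; the arm's path stayed clear of it.
- **Disagreeing check:** the depth readings along the handle bar were noisy and suggested a tilt of up to 0.17 rad over a short stretch. The plate's depth readings, the ball height and the pictures all showed the tray level, so I trusted those.

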